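# Put the crucible in the storage chest, release the lid stay, shut and lock the lid

### The arm

A 7-joint arm with a two-finger parallel gripper is mounted at the origin on a cart in front of the work surface, level with it; the furniture and walls round the work are solid. World frame = base frame: x ahead of the robot, y to its left, z up, the work surface at z = 0. Lengths are in m, angles in rad, forces in N, time in s.
With the tool pointing down it reaches from about 0.4 to 0.875 m from the base axis. Payload 19.3 kg.
Tool frame: the origin (TCP) lies midway between the tips of the shut fingers; the grasp point (between the pads) lies 19 mm behind it (bot.pinch_z is the distance from the TCP to the grasp point, in m); z points along the fingers, y is the line along which they close (so a half turn about z gives the same grasp; the last joint's range is limited). The gripper opens to 85 mm and grips with 20 to 120 N. Pads are 22 mm wide; open, the fingers measure 114 mm over their backs; the gripper's body (76 mm by 85 mm) begins 54 mm behind the grasp point. The pads swing forward as they close: fully open they stand 13 mm farther back than shut.
Start: joints at [1.097, 0.521, -0.036, 1.599, 0.021, 1.021, -0.113], TCP at [0.246, -0.575, 0.231] pointing down, gripper open.
Joint ranges: [-2.91, 2.91], [-0.3, 2.13], [-1.5, 1.42], [0.17, 2.43], [-1.26, 4.41], [0.16, 1.93], [-2.52, 2.52]. Speed limits (rad/s): [1.89, 1.89, 2.39, 2.39, 3.01, 3.01, 3.01].

### API

Orientations are given as [roll, pitch, yaw] about the fixed x, y, z axes, in that order (R = Rz(yaw) Ry(pitch) Rx(roll)).
In Python, from workcell import observe, viewer, bot gives the robot as it stands. The module is installed in compiled form; this text tells all that it offers.
- The arm moves only by the tool play_rows, never from a script. Its argument "motion" is a list of rows, each a list of 7 numbers: the shift along the tool's x, y, z in cm, then the turn, a rotation vector about the tool's x, y, z in rad, then the opening, from -1 (shut) to 1 (fully open), so that 0 is half open. A call has exactly 5 rows; each row is the pose to reach, as a shift and turn from the pose commanded when the call began, along the tool's axes at that moment; what a row does not reach only later rows make up. A row lasts 1/10 s, in which the tool goes at most 50 mm and 8.59 degrees, less where a joint would pass 70% of its speed; a pose out of reach is approached as far as the arm can. A call with a gripper value outside its range is refused whole. The fingers move at their own pace and stop on an object; "squeeze" is the grip in N (left out, the last holds). Time passes only in rows, so rows that repeat a pose let the fingers close, or fill a call up. It gives the time, the measured TCP pose, the force, the opening and the grip force at its end, in the units of the state.
- observe(): the state, without advancing time (a new reading comes with each control period).
- viewer.grab_frame(name): name is "scene" or "top"; returns (picture, depth): 480x640x3 uint8, red, green, blue; 480x640 float32, m along the optical axis (not along the pixel's ray), 0 where there is no reading.
- viewer.camera_info(name): a dict with "fx", "fy", "cx", "cy" (pixels), "R" (3x3) and "t" (3): a world point X has camera coordinates R X + t. Camera axes: x right, y down, z forward; pixel columns grow to the right and rows downward; lengths in m; the calibration is good to about 2 mm. A picture is of the moment at which its call begins. camera_info takes no time and is no camera call.
- bot.job_done(): hands the job in; it is judged then, once.
The state is a dict: "clock": time; "qpos": joint angles; "qd": joint speeds; "joint_efforts": joint torques, N m; "position": TCP position; "tool_rot": TCP orientation; "force": force on the tool from outside, world axes, zero at the start; "moment": the same for the moment, N m; "grip_width": finger opening in m; "finger_force": force on a finger pad.
Only numpy, scipy, OpenCV 4.12 (cv2) and the standard library are available. Lean on these libraries where they do the work, as an engineer would, in place of code of your own. Each camera call takes 0.05 s, during which the arm holds its last target. There are 200 camera calls.

### The job

Put the lidded porcelain crucible away: stand it upright inside the open grey storage chest and let go of it. Then lift the steel stay that locks the lid open, by its cross handle, up and over until it leans past upright against its stop; lower the lid gently until it is fully shut; and last turn the black lock knob clockwise until it drops into its notch, with its steel tongue pointing straight over the lid. Leave the other things on the bench where they are.

Things in the scene. Friction and masses are not known exactly. Their poses are not given: they have to be found in the camera images.
- crucible: White porcelain crucible with its lid (fixed on), 43 mm wide at the rim, 46 mm tall, 60 g; tapers to about 25 mm at the foot. Origin at the centre of its underside, z up. Grip round the rim, 30 to 40 mm above the foot.
- chest: Grey steel box fixed to the bench, open on top. Origin: centre of its underside on the bench; its x is its length (200 mm outside), y its width (150 mm), walls 6 mm, rim 70 mm high. Hinge on its +y side. On its -y side a lock housing, 66 mm high, reaches to y = -137 mm, x from -20 to 90 mm; the stay is outside the -x wall.
- chest_floor (a point): Centre of the chest's inner floor, 6 mm above the bench. The inside is 188 x 138 mm, axes as the chest's. The crucible may stand anywhere on it.
- lid (a joint): Angle of the lid, rad: 0 fully shut (level), 1.9 open, leaning back beyond upright. Stiff hinge: it stays where it is left; 2 to 3 N at its edge moves it, so it can be pushed over from behind its edge and then pressed down from above. While the stay is down the lid cannot be shut.
- lid_hinge (a point): On the lid's hinge axis (along the chest's x), mid length, 75 mm to +y of the chest's origin and 74 mm above the bench.
- lid_edge (a point): Middle of the lid's free edge, 160 mm from the hinge, on the mid-plane of the lid. The lid is a flat plate 200 mm long along the chest's x and 8 mm thick; shut, its edge overhangs the chest's -y wall by 10 mm.
- stay (a joint): Angle of the stay, rad: 0 locked, sloping up toward the hinge with its end against a pin on the lid; grows as its end is lifted, up and over away from the hinge; upright at 1.03; at 1.42 it leans on its stop and stays there by itself. Turns freely (under 1 N at the handle).
- stay_handle (a point): Centre of the stay's cross handle: a steel round bar along the chest's x, 22 mm long, 9 mm thick (12 mm at its ends), 50 mm from the pivot. It can be pinched over its ends, 22 mm, from above and turns between the pads. Starts about 104 mm above the bench. The stay, 12 x 9 mm, goes on to 85 mm from the pivot.
- stay_pivot (a point): On the stay's pivot axis (along the chest's x): 115 mm to -x, 34 mm to -y of the chest's origin, 78 mm above the bench. The stay moves in the upright plane through it along the chest's y.
- cam (a joint): Angle of the lock knob, rad, growing clockwise seen from above; 0 to 2.2; starts under 0.3, clear of the lid. At 1.35 a spring catch drops into a notch: torque rises from 0.7 on (about 0.1 N m near 0.85), then dips past 1.04 as it is pulled home; beyond it rises again. Let go within 0.2 of the notch it settles there, the tongue pointing to the chest's +y over the lid's edge.
- cam_grip (a point): On the lock knob's upright axis (35 mm to +x, 112 mm to -y of the chest's origin), 102 mm above the bench, mid-grip. The knob's black grip bar is 34 mm long, 12 mm thick, from 88 to 112 mm high; The bar lies along the tongue: at knob angle q it points at 1.571 + 1.35 - q rad from the chest's +x, counter-clockwise from above.
There are look-alikes about, which are no part of the job. There is more than one size of the crucible; the one meant has the size given above.

How it is judged:
By the outcome, as a careful person would: the job done as asked, in the order asked, and still so for the second after the job is handed in, with the robot touching nothing.
It also fails if it takes over 72 s, if anything falls off the work surface, if the arm or the gripper's body presses on something with over 40 N, if the wrist force passes 120 N, or if a joint passes its speed limit or range.

## Working session

There is one attempt and no reset: what is moved stays moved. The work goes in short steps, Python scripts to look and compute and a tool call to move; the robot and the scene stay as the last step left them, time stands still between calls to the robot, and variables do not carry over. Pictures are saved under pics/ and viewed, at most 12 in all, crops included, and the job is handed in when it is done.

Besides the shell and the picture viewer there is one more tool, called after "Call:" by a JSON object that holds its "method" and its "body". play_rows: Moves the arm, as the interface text tells. Its arguments: {"type":"object","properties":{"motion":{"type":"array"},"squeeze":{"type":"number"}},"required":["motion"]}

```bash
mkdir -p pics
python3 - <<'E'
from workcell import observe, viewer, bot
import cv2,numpy as np
print({k:np.round(v,3) for k,v in observe().items()}, bot.pinch_z)
for n in ("scene","top"):
    p,d=viewer.grab_frame(n); cv2.imwrite(f"pics/{n}0.png",p[:,:,::-1]); np.save(f"pics/{n}0.npy",d)
    c=viewer.camera_info(n); print(n,c)
E
```

```text
{'clock': np.float64(0.0), 'qpos': array([ 1.097,  0.522, -0.036,  1.6  ,  0.021,  1.021, -0.113]), 'qd': array([ 0.001, -0.002,  0.001, -0.   , -0.001,  0.   , -0.001]), 'joint_efforts': array([ 3.0000e-03, -9.2711e+01,  1.9820e+00, -3.6993e+01,  1.8000e-02,
        8.0000e-03,  0.0000e+00]), 'position': array([ 0.245, -0.574,  0.231]), 'tool_rot': array([-3.14 ,  0.   ,  0.404]), 'force': array([-0.552,  0.058,  0.129]), 'moment': array([-0.026, -0.023, -0.043]), 'finger_force': np.float64(0.0), 'grip_width': np.float64(0.086)} 0.0187
scene {'fx': 532.394665751567, 'fy': 532.394665751567, 'cx': 325.71288332131695, 'cy': 242.69084349278495, 'R': array([[-0.87642079, -0.4815211 , -0.00490176],
       [-0.23674592,  0.43972275, -0.86636901],
       [ 0.41933037, -0.75814335, -0.49938032]]), 't': array([0.36453031, 0.22981387, 0.8426223 ])}
top {'fx': 481.7702285981498, 'fy': 481.7702285981498, 'cx': 317.10566472959675, 'cy': 241.34471540735092, 'R': array([[-0.01407562, -0.999422  ,  0.03094422],
       [-0.98485021,  0.00850781, -0.17319837],
       [ 0.17283499, -0.0329133 , -0.98440072]]), 't': array([-0.11869358,  0.49212587,  0.87374818])}
```

View pics/scene0.png

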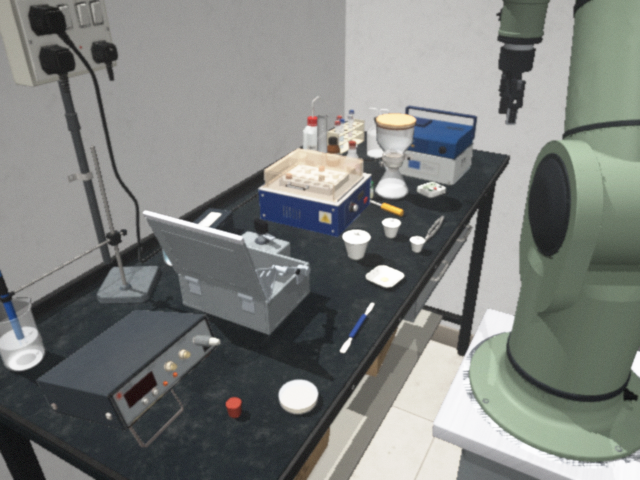

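View pics/top0.png

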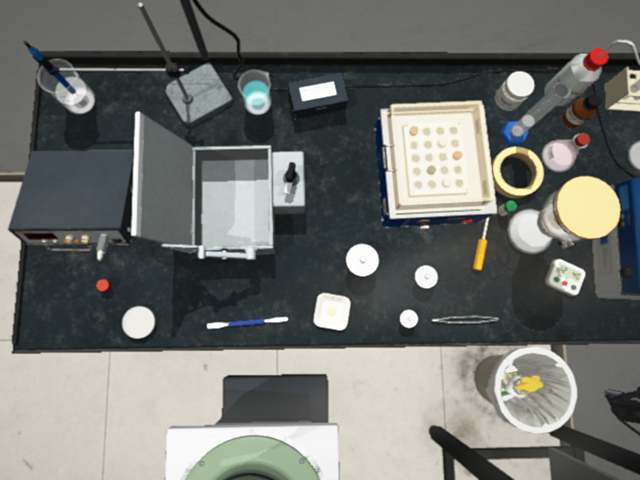

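Top view: three white lidded crucibles at (362,260), (426,277), (408,319). The chest has its rim at about x 193–272, y 146–248, lid open to the left, stay along the lower edge near (235,252), and the knob at (291,178). Next I'll measure the sizes and the chest frame.

```bash
cat > h.py <<'E'
import cv2,numpy as np
from workcell import observe, viewer, bot
def grab(n,save=None):
    p,d=viewer.grab_frame(n)
    if save: cv2.imwrite(save,p[:,:,::-1])
    return p,d
def cloud(n,d):
    c=viewer.camera_info(n); v,u=np.mgrid[:480,:640]
    P=np.stack([(u-c['cx'])/c['fx']*d,(v-c['cy'])/c['fy']*d,d],-1)
    return (P-c['t'])@c['R']
def proj(n,X):
    c=viewer.camera_info(n); q=np.asarray(X)@c['R'].T+c['t']
    return q[...,:2]/q[...,2:]*[c['fx'],c['fy']]+[c['cx'],c['cy']]
E
python3 - <<'E'
from h import *
p=cv2.imread("pics/top0.png"); d=np.load("pics/top0.npy"); P=cloud("top",d); Z=P[...,2]
print("bench z",Z[330,180],Z[225,320])
for u,v in [(362,260),(426,277),(408,319)]:
    w=P[v-25:v+25,u-25:u+25].reshape(-1,3); w=w[w[:,2]>0.012]
    zt=np.percentile(w[:,2],98); r=w[w[:,2]>.012]
    top=w[w[:,2]>zt*0.55]
    (c,s,a)=cv2.minAreaRect(top[:,:2].astype(np.float32))
    print((u,v),"ztop",zt.round(4),"c",np.round(c,4),"size",np.round(s,4))
sub=np.zeros_like(Z,bool); sub[130:262,185:310]=1
m=sub&(abs(Z-.07)<.004)
cnt=P[m][:,:2].astype(np.float32); c=cv2.minAreaRect(cnt); print("rim+housing",c); print(np.round(cv2.boxPoints(c),4))
E
python3 -c "
import cv2
p=cv2.imread('pics/top0.png')
a=cv2.resize(p[130:265,150:310],None,fx=3.5,fy=3.5,interpolation=2)
b=cv2.resize(p[235:335,330:445],(230,472),fx=0,fy=0); b=cv2.resize(p[235:335,335:445],None,fx=2.1,fy=2.1)
import numpy as np
c=np.zeros((a.shape[0],a.shape[1]+b.shape[1],3),'uint8'); c[:,:a.shape[1]]=a; c[:b.shape[0],a.shape[1]:]=b
print(c.shape); cv2.imwrite('pics/crop1.png',c)"
```

```text
bench z -0.0016664009036946995 -0.0035091713977951572
(362, 260) ztop 0.0647 c [ 0.4064 -0.1591] size [0.0585 0.1968]
(426, 277) ztop 0.0481 c [ 0.3723 -0.2276] size [0.0415 0.2759]
(408, 319) ztop 0.949 c [ 0.332  -0.0941] size [0. 0.]
rim+housing ((0.5737839937210083, 0.005044266581535339), (0.20068536698818207, 0.21000491082668304), 1.2856996059417725)
[[ 0.4711  0.1078]
 [ 0.4758 -0.1022]
 [ 0.6765 -0.0977]
 [ 0.6717  0.1123]]
(472, 791, 3)
```

View pics/crop1.png

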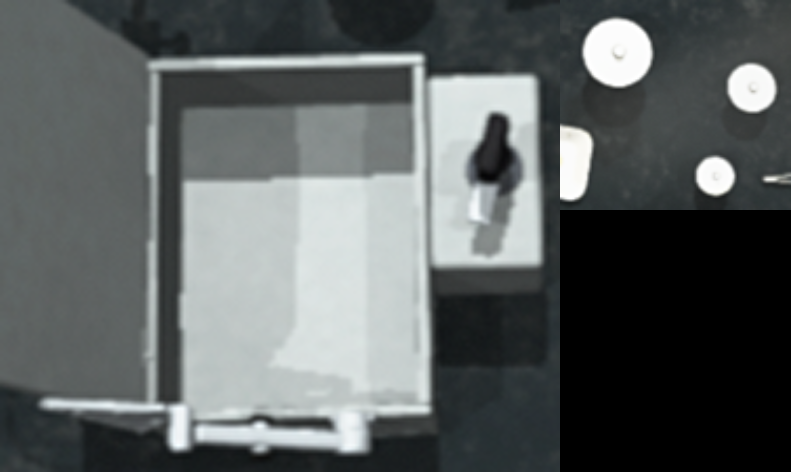

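```bash
cat >> h.py <<'E'
def onplane(n,uv,z):
    c=viewer.camera_info(n); C=-c['R'].T@c['t']
    r=c['R'].T@np.array([(uv[0]-c['cx'])/c['fx'],(uv[1]-c['cy'])/c['fy'],1.])
    return C+r*(z-C[2])/r[2], (z-C[2])/r[2]
E
python3 - <<'E'
from h import *
p=cv2.imread("pics/top0.png"); d=np.load("pics/top0.npy"); P=cloud("top",d); Z=P[...,2]
m=(p.min(2)>150).astype(np.uint8); n,l,s,c=cv2.connectedComponentsWithStats(m)
for u,v in [(362,260),(426,277),(408,319)]:
    i=l[v,u]; q=(l==i); zt=np.percentile(Z[q],70); cn=cv2.findContours(q.astype(np.uint8),0,2)[0][0]; (uc,rad)=cv2.minEnclosingCircle(cn)
    z=zt-.004; X,dep=onplane("top",uc,z); a=np.sqrt(s[i][4]/np.pi)*2
    print((u,v),"zmed",zt.round(4),"c",X.round(4),"diam enc",round(2*rad*dep/481.8,4),"diam area",round(a*dep/481.8,4))
y=.0224;R=np.array([[np.cos(y),-np.sin(y)],[np.sin(y),np.cos(y)]]);o=np.array([.5731,.036])
def W(x,yy,z): return np.r_[o+R@[x,yy],z]
sub=lambda a,b:((Z>.066)&(Z<.076))
for nm,X in dict(c1=W(-.1,.075,.07),c2=W(.1,.075,.07),c3=W(.1,-.075,.07),c4=W(-.1,-.075,.07),h=W(.09,-.137,.066),h2=W(-.02,-.137,.066),handle=W(-.115,.009,.104),knob=W(.035,-.112,.112)).items(): print(nm,X.round(3),proj("top",X).round(1))
E
```

```text
(362, 260) zmed 0.0543 c [ 0.4542 -0.2084  0.0503] diam enc 0.0618 diam area 0.0617
(426, 277) zmed 0.0389 c [ 0.4229 -0.3322  0.0349] diam enc 0.0447 diam area 0.0442
(408, 319) zmed 0.0301 c [ 0.3437 -0.2966  0.0261] diam enc 0.0346 diam area 0.0347
c1 [0.471 0.109 0.07 ] [190.6 250.4]
c2 [0.671 0.113 0.07 ] [191.5 146.7]
c3 [ 0.675 -0.037  0.07 ] [270.5 144.8]
c4 [ 0.475 -0.041  0.07 ] [272.6 247.9]
h [ 0.666 -0.099  0.066] [303.  149.8]
h2 [ 0.556 -0.101  0.066] [304.8 205.3]
handle [0.458 0.042 0.104] [223.9 254.7]
knob [ 0.611 -0.075  0.112] [290.2 169.9]
```

The candidates are (362,260) at 62 mm, (426,277) at 44 mm and (408,319) at 35 mm. The 43 mm one is (426,277), already enlarged in the crop above, and its world position is about (0.423, -0.332). The chest origin is about (0.572, 0.035) with yaw 0.022.

```bash
cat >> h.py <<'E'
from scipy.spatial.transform import Rotation as Ro
YAW=.0224; O=np.array([.572,.035])
def ch(x,y,z): return np.r_[O+Ro.from_euler('z',YAW).as_matrix()[:2,:2]@[x,y],z]
def rows(X,yaw,start=None):
    "shift cm + rotvec in tool axes from start (pos,rot) or the present pose"
    s=observe(); p,r=start or (s['position'],s['tool_rot'])
    A=Ro.from_euler('xyz',r); B=Ro.from_euler('xyz',[np.pi,0,yaw])
    return np.r_[A.inv().apply(np.array(X)-p)*100,(A.inv()*B).as_rotvec()].round(3)
E
python3 -c "
from h import *
print(rows([.423,-.332,.11],.404)); print(rows([.423,-.332,.011],.404))"
```

```text
[ 2.5858e+01 -1.5307e+01  1.2092e+01 -1.0000e-03  0.0000e+00 -0.0000e+00]
[ 2.5859e+01 -1.5297e+01  2.1992e+01 -1.0000e-03  0.0000e+00 -0.0000e+00]
```

Call:
{"method": "play_rows", "body": {"motion": [[5,-3,2,0,0,0,0.55],[10,-6,4.5,0,0,0,0.55],[14,-8.5,6.5,0,0,0,0.55],[18,-11,9,0,0,0,0.55],[22,-13,10.5,0,0,0,0.55]], "squeeze": 30}}

```text
clock: 0.6
position: [0.3817, -0.3864, 0.135]
tool_rot: [-3.141, 0.0, 0.403]
force: [0.2, -0.1, 0.0]
grip_width: 0.0662
finger_force: 0.0
```

```bash
python3 -c "
from h import *
s=observe();print(s['clock'],s['position'],s['tool_rot'],s['qpos'].round(3),s['grip_width'])
print(rows([.423,-.332,.09],.404))"
```

```text
0.6 [ 0.38165857 -0.38642173  0.13502882] [-3.14098071e+00  3.10117515e-04  4.03182166e-01] [ 0.735  0.52  -0.071  1.901  0.053  0.723 -0.534] 0.06620291494140013
[ 5.939e+00 -3.381e+00  4.503e+00 -1.000e-03  0.000e+00 -1.000e-03]
```

Call:
{"method": "play_rows", "body": {"motion": [[0,0,0,0,0,0,0.5],[0,0,0,0,0,0,0.5],[0,0,0,0,0,0,0.5],[0,0,0,0,0,0,0.5],[0,0,0,0,0,0,0.5]]}}

```text
clock: 1.1
position: [0.3809, -0.389, 0.1363]
tool_rot: [3.141, -0.0, 0.402]
force: [-0.8, 0.5, -1.8]
grip_width: 0.0641
finger_force: 0.0
```

```bash
python3 -c "
from h import *
s=observe();print(s['clock'],s['position'],s['tool_rot'],s['grip_width'])
print(rows([.423,-.332,.08],.404),rows([.423,-.332,.011],.404))"
```

```text
1.1 [ 0.38092114 -0.38901165  0.13632893] [ 3.14104469e+00 -7.73551553e-05  4.02119364e-01] 0.06407296562903494
[ 6.103e+00 -3.603e+00  5.631e+00  1.000e-03 -0.000e+00 -2.000e-03] [ 6.1030e+00 -3.6060e+00  1.2531e+01  1.0000e-03 -0.0000e+00 -2.0000e-03]
```

Call:
{"method": "play_rows", "body": {"motion": [[3,-1.8,2,0,0,0,0.5],[6.1,-3.6,3,0,0,0,0.5],[6.1,-3.6,4.5,0,0,0,0.5],[6.1,-3.6,5.5,0,0,0,0.5],[6.1,-3.6,5.6,0,0,0,0.5]]}}

```text
clock: 1.6
position: [0.4224, -0.3316, 0.0791]
tool_rot: [-3.14, 0.001, 0.403]
force: [-0.9, -0.6, 0.1]
grip_width: 0.0638
finger_force: 0.0
```

```bash
python3 -c "
from h import *
s=observe();print(s['clock'],s['position'],s['tool_rot'],s['grip_width'])
print(rows([.423,-.332,.011],.404))
p,d=grab('scene'); q,d2=grab('top')
a=cv2.resize(p[200:270,370:460],None,fx=4,fy=4); b=cv2.resize(q[230:310,380:470],None,fx=3.5,fy=3.5)[:280,:315]
cv2.imwrite('pics/c2.png',np.hstack([a,b])[...,::-1])"
```

```text
1.6 [ 0.42237346 -0.33158722  0.07912791] [-3.14049649e+00  1.23269733e-03  4.02508867e-01] 0.06377840901310146
[ 5.000e-02  7.000e-02  6.813e+00 -1.000e-03  1.000e-03 -1.000e-03]
```

View pics/c2.png

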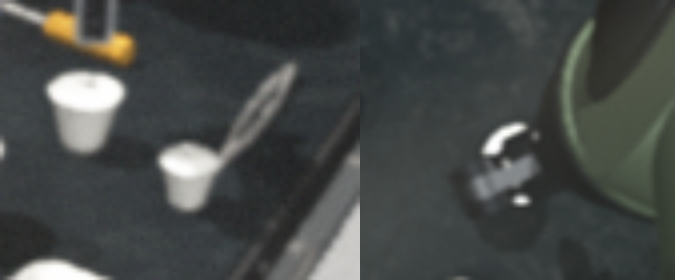

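```bash
python3 -c "
from h import *
s=observe();X=s['position']; y=np.array([np.sin(.404),-np.cos(.404),0])
for n,o,f in (('scene',(370,200),4),('top',(380,230),3.5)):
  for nm,Q in dict(tcp=X,f1=X+y*.032+[0,0,.006],f2=X-y*.032+[0,0,.006],cruTop=[.423,-.332,.046],foot=[.423,-.332,0]).items(): print(n,nm,((proj(n,Q)-o)*f).round(0))
"
```

```text
scene tcp [88. 23.]
scene f1 [ 88. -10.]
scene f2 [89. 38.]
scene cruTop [85. 75.]
scene foot [ 80. 143.]
top tcp [182. 153.]
top f1 [240. 127.]
top f2 [130. 177.]
top cruTop [165. 159.]
top foot [145. 168.]
```

Projections agree to about 1 px: the crucible is centred between the fingers at crop (86,80). Descending and gripping.

Call:
{"method": "play_rows", "body": {"motion": [[0,0,2,0,0,0,0.5],[0,0,4.5,0,0,0,0.5],[0,0,6.2,0,0,0,0.5],[0,0,6.8,0,0,0,0.3],[0,0,6.8,0,0,0,-0.2]], "squeeze": 30}}

```text
clock: 2.2
position: [0.4231, -0.3315, 0.0121]
tool_rot: [-3.141, 0.0, 0.403]
force: [-0.7, 0.2, -0.5]
grip_width: 0.0423
finger_force: 0.2
```

Call:
{"method": "play_rows", "body": {"motion": [[0,0,0,0,0,0,-0.4],[0,0,0,0,0,0,-0.4],[0,0,0,0,0,0,-0.4],[0,0,0,0,0,0,-0.4],[0,0,0,0,0,0,-0.4]]}}

```text
clock: 2.7
position: [0.4237, -0.3312, 0.0124]
tool_rot: [3.141, -0.0, 0.404]
force: [-0.7, 0.1, 4.0]
grip_width: 0.0385
finger_force: 30.3
```

```bash
python3 -c "
from h import *
s=observe();print(s['clock'],s['position'],s['tool_rot'],s['grip_width'],s['finger_force'])
for Z in (.17,): print(rows([*s['position'][:2],Z],.404)); print(rows(ch(.0,0,.17),1.0));print(rows(ch(.0,0,.17),.404));print(rows(ch(.0,0,.017),.404))"
```

```text
2.7 [ 0.42366948 -0.33121821  0.01238589] [ 3.14103517e+00 -3.72339637e-04  4.03771574e-01] 0.03846217715206754 30.33978987204378
[ 6.0000e-03  9.0000e-03 -1.5761e+01  1.0000e-03 -0.0000e+00 -0.0000e+00]
[ 2.8034e+01 -2.7840e+01 -1.5766e+01  1.0000e-03 -0.0000e+00 -5.9600e-01]
[ 2.8034e+01 -2.7840e+01 -1.5766e+01  1.0000e-03 -0.0000e+00 -0.0000e+00]
[ 2.8029e+01 -2.7849e+01 -4.6700e-01  1.0000e-03 -0.0000e+00 -0.0000e+00]
```

Call:
{"method": "play_rows", "body": {"motion": [[0,0,-2,0,0,0,-0.4],[0,0,-5.5,0,0,0,-0.4],[0,0,-9.5,0,0,0,-0.4],[1,-1,-13,0,0,0,-0.4],[3,-3,-15.8,0,0,0,-0.4]]}}

```text
clock: 3.2
position: [0.4388, -0.2929, 0.1722]
tool_rot: [3.14, -0.0, 0.401]
force: [1.6, 0.8, -0.4]
grip_width: 0.0383
finger_force: 30.4
```

Call:
{"method": "play_rows", "body": {"motion": [[2.5,-2.5,0,0,0,0,-0.4],[5,-5,0,0,0,0,-0.4],[7.5,-7.5,0,0,0,0,-0.4],[10,-10,0,0,0,0,-0.4],[12.5,-12.5,0,0,0,0,-0.4]]}}

```text
clock: 3.7
position: [0.5053, -0.1262, 0.1702]
tool_rot: [3.142, -0.0, 0.404]
force: [0.7, -0.7, -0.3]
grip_width: 0.0382
finger_force: 30.4
```

Call:
{"method": "play_rows", "body": {"motion": [[2.5,-2.5,0,0,0,0,-0.4],[5,-5,0,0,0,0,-0.4],[7.5,-7.5,0,0,0,0,-0.4],[10,-10,0,0,0,0,-0.4],[11.5,-11.5,0,0,0,0,-0.4]]}}

```text
clock: 4.2
position: [0.5661, 0.0263, 0.17]
tool_rot: [-3.141, -0.0, 0.406]
force: [0.5, -0.3, -0.7]
grip_width: 0.0384
finger_force: 30.4
```

```bash
python3 -c "
from h import *
s=observe();print(s['clock'],s['position'],s['tool_rot'],s['qpos'].round(2),s['grip_width'],s['finger_force'])
print(rows(ch(.01,0,.022),.404))
p,d=grab('scene'); q,d2=grab('top')
cv2.imwrite('pics/c3.png',np.hstack([cv2.resize(p[150:350,130:350],None,fx=1.8,fy=1.8),cv2.resize(q[100:300,130:350],None,fx=1.8,fy=1.8)])[...,::-1])"
```

```text
4.2 [0.56614174 0.02629549 0.17004387] [-3.14084341e+00 -4.51114107e-04  4.06046828e-01] [-0.06  0.5  -0.12  1.81  0.08  0.83 -1.39] 0.038370597888614376 30.356999528103792
[ 1.8030e+00 -1.8300e-01  1.4805e+01 -1.0000e-03 -0.0000e+00  2.0000e-03]
```

View pics/c3.png

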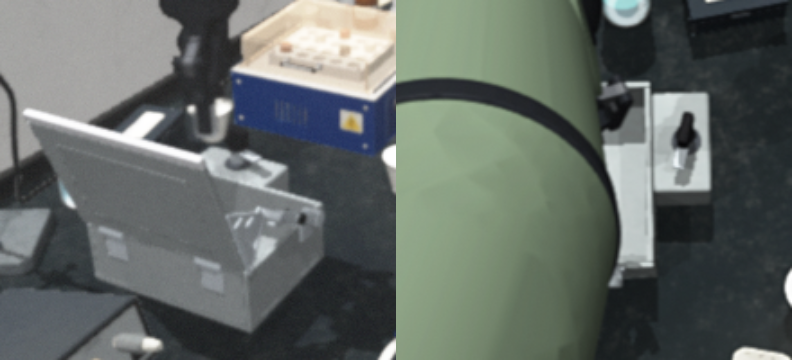

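The crucible is held upright above the chest (scene crop ~(208,120)). Lowering it.

Call:
{"method": "play_rows", "body": {"motion": [[1,0,2.5,0,0,0,-0.4],[1.5,-0.2,6,0,0,0,-0.4],[1.8,-0.2,9.5,0,0,0,-0.4],[1.8,-0.2,12.5,0,0,0,-0.4],[1.8,-0.2,14,0,0,0,-0.4]]}}

```text
clock: 4.8
position: [0.58, 0.0314, 0.0277]
tool_rot: [-3.141, 0.003, 0.403]
force: [-0.4, 0.5, 0.1]
grip_width: 0.0384
finger_force: 30.4
```

Call:
{"method": "play_rows", "body": {"motion": [[0,0,0.3,0,0,0,-0.4],[0,0,0.6,0,0,0,-0.4],[0,0,0.9,0,0,0,-0.4],[0,0,1.0,0,0,0,-0.4],[0,0,1.0,0,0,0,-0.4]]}}

```text
clock: 5.3
position: [0.5817, 0.0322, 0.0207]
tool_rot: [3.141, -0.001, 0.404]
force: [0.4, -0.8, -0.2]
grip_width: 0.0383
finger_force: 30.4
```

Call:
{"method": "play_rows", "body": {"motion": [[0,0,0.1,0,0,0,-0.4],[0,0,0.1,0,0,0,-0.4],[0,0,0.2,0,0,0,-0.4],[0,0,0.2,0,0,0,-0.4],[0,0,0.2,0,0,0,-0.4]]}}

```text
clock: 5.8
position: [0.5817, 0.0322, 0.0184]
tool_rot: [3.141, -0.001, 0.404]
force: [-0.7, -0.1, 5.5]
grip_width: 0.0384
finger_force: 30.6
```

Call:
{"method": "play_rows", "body": {"motion": [[0,0,0,0,0,0,0.0],[0,0,0,0,0,0,0.2],[0,0,0,0,0,0,0.4],[0,0,0,0,0,0,0.4],[0,0,0,0,0,0,0.4]]}}

```text
clock: 6.3
position: [0.5814, 0.0322, 0.018]
tool_rot: [-3.142, 0.0, 0.404]
force: [0.5, -0.1, -0.1]
grip_width: 0.0599
finger_force: 0.0
```

Call:
{"method": "play_rows", "body": {"motion": [[0,0,-2,0,0,0,0.4],[0,0,-5,0,0,0,0.4],[0,0,-9,0,0,0,0.4],[0,0,-13,0,0,0,0.4],[0,0,-16,0,0,0,0.2]]}}

```text
clock: 6.8
position: [0.5817, 0.0323, 0.1805]
tool_rot: [3.141, -0.002, 0.404]
force: [-0.0, -0.6, -0.6]
grip_width: 0.0515
finger_force: 0.0
```

```bash
python3 -c "
from h import *
s=observe();print(s['clock'],s['position'],s['tool_rot'],s['grip_width'],s['finger_force'])
print(rows(ch(-.115,.009,.17),1.593))
print(ch(-.115,.009,.104))"
```

```text
6.8 [0.58169745 0.03226007 0.18052637] [ 3.14123837e+00 -1.59444596e-03  4.03682313e-01] 0.05147714026145081 0.0
[-1.1125e+01 -5.7480e+00  1.0330e+00  1.0000e-03 -1.0000e-03 -1.1890e+00]
[0.45682727 0.04142196 0.104     ]
```

Call:
{"method": "play_rows", "body": {"motion": [[-2.5,-1.3,0,0,0,-0.14,0.0],[-5,-2.6,0,0,0,-0.28,0.0],[-7.5,-3.9,0,0,0,-0.42,0.0],[-10,-5.2,0,0,0,-0.56,0.0],[-11.1,-5.75,0,0,0,-0.7,0.0]]}}

```text
clock: 7.3
position: [0.4546, 0.0415, 0.1782]
tool_rot: [-3.141, 0.001, 1.11]
force: [0.4, -0.6, 0.2]
grip_width: 0.0427
finger_force: 0.0
```

Call:
{"method": "play_rows", "body": {"motion": [[0,0,0,0,0,-0.12,0.0],[0,0,0,0,0,-0.25,0.0],[0,0,0,0,0,-0.38,0.0],[0,0,0,0,0,-0.49,0.0],[0,0,0,0,0,-0.49,0.0]]}}

```text
clock: 7.8
position: [0.4567, 0.0413, 0.1781]
tool_rot: [-3.142, -0.0, 1.596]
force: [0.1, 0.1, -0.5]
grip_width: 0.0428
finger_force: 0.0
```

```bash
python3 -c "
from h import *
s=observe();print(s['clock'],s['position'],s['tool_rot'],s['qpos'].round(2),s['grip_width'],s['finger_force'])
print(rows(ch(-.115,.009,.083),1.593))
p,d=grab('scene'); q,d2=grab('top')
for n in ('scene','top'): print(n,proj(n,np.array([ch(-.115,.009,.104),s['position'],ch(.01,0,.05)])).round(1))
cv2.imwrite('pics/c4.png',np.hstack([cv2.resize(p[200:330,190:330],None,fx=3,fy=3),cv2.resize(q[170:300,190:310],None,fx=3,fy=3)])[...,::-1])"
```

```text
7.8 [0.45669673 0.04134831 0.17805814] [-3.14156932e+00 -1.35384841e-04  1.59553629e+00] [ 0.13  0.36 -0.44  2.06  0.22  0.76 -0.41] 0.04275915646009493 0.0
[ 6.000e-03  1.300e-02  9.506e+00 -0.000e+00 -0.000e+00  3.000e-03]
scene [[294.2 270.6]
 [292.8 234.3]
 [242.  275.7]]
top [[224.4 255.3]
 [217.2 248.7]
 [233.4 194.7]]
```

View pics/c4.png

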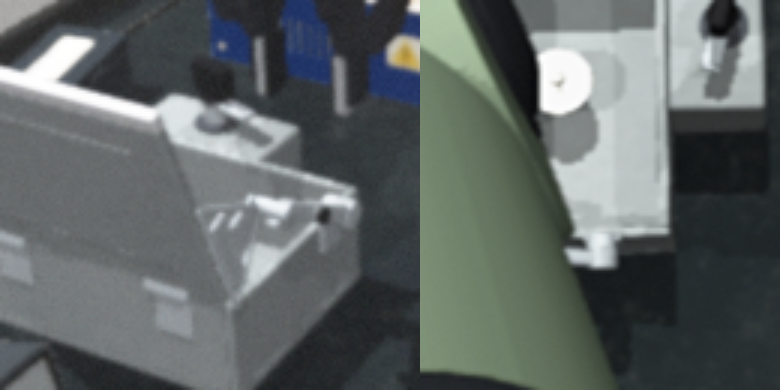

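Top crop (560,82): the crucible stands upright in the chest. The handle shows near scene (297,271) and top (224,254), matching the prediction (294,271)/(224,255) within a few mm, and the fingers straddle it. Descending to pinch.

Call:
{"method": "play_rows", "body": {"motion": [[0,0,2,0,0,0,0.0],[0,0,4.5,0,0,0,0.0],[0,0,7,0,0,0,0.0],[0,0,8.7,0,0,0,0.0],[0,0,9.4,0,0,0,0.0]], "squeeze": 20}}

```text
clock: 8.4
position: [0.456, 0.0415, 0.0827]
tool_rot: [-3.14, 0.0, 1.591]
force: [-0.3, 0.5, 0.0]
grip_width: 0.0426
finger_force: 0.0
```

Call:
{"method": "play_rows", "body": {"motion": [[0,0,0,0,0,0,-0.2],[0,0,0,0,0,0,-0.4],[0,0,0,0,0,0,-0.6],[0,0,0,0,0,0,-0.7],[0,0,0,0,0,0,-0.7]]}}

```text
clock: 8.9
position: [0.459, 0.0416, 0.0855]
tool_rot: [3.137, -0.001, 1.592]
force: [9.5, -1.7, -1.3]
grip_width: 0.0214
finger_force: 22.7
```

```bash
python3 -c "
from h import *
s=observe();print(s['clock'],s['position'],s['tool_rot'],s['force'],s['grip_width'],s['finger_force'])
b=(s['position'],s['tool_rot'])
f0=.541
for t in (.2,.4,.6,.8,1.,1.2,1.42,1.46):
  dy=.05*(np.cos(f0+t)-np.cos(f0)); dz=.05*(np.sin(f0+t)-np.sin(f0))
  print(t,rows(s['position']+np.r_[-np.sin(YAW)*dy,dy*np.cos(YAW),dz],s['tool_rot'][2],b)[:3])
p,d=grab('scene'); cv2.imwrite('pics/c5.png',cv2.resize(p[200:330,190:330],None,fx=4,fy=4)[...,::-1])"
```

```text
8.9 [0.45902895 0.04156297 0.08547339] [ 3.13675430e+00 -6.99919277e-04  1.59238357e+00] [ 9.45149596 -1.68848304 -1.34595469] 0.021408292438839047 22.681272625923157
0.2 [-0.596  0.004 -0.801]
0.4 [-1.34   0.008 -1.467]
0.6 [-2.201  0.011 -1.972]
0.8 [-3.145  0.014 -2.296]
1.0 [-4.135  0.015 -2.426]
1.2 [-5.131  0.016 -2.356]
1.42 [-6.186  0.015 -2.053]
1.46 [-6.37   0.015 -1.974]
```

View pics/c5.png

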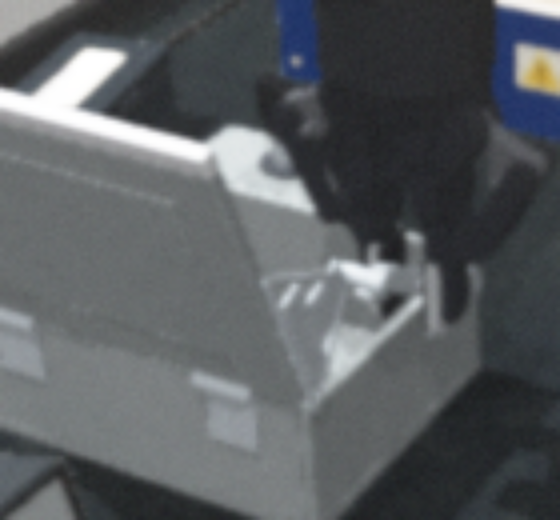

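Pinched at 21.4 mm, which is the bar's length. Now swinging the stay over along its arc.

Call:
{"method": "play_rows", "body": {"motion": [[-0.3,0.1,-0.4,0,0,0,-0.7],[-0.6,0.1,-0.8,0,0,0,-0.7],[-0.97,0.1,-1.15,0,0,0,-0.7],[-1.34,0.1,-1.47,0,0,0,-0.7],[-1.75,0.1,-1.74,0,0,0,-0.7]]}}

```text
clock: 9.45
position: [0.4596, 0.0242, 0.1028]
tool_rot: [3.138, -0.001, 1.593]
force: [5.0, 1.7, -3.9]
grip_width: 0.0213
finger_force: 21.9
```

Call:
{"method": "play_rows", "body": {"motion": [[-0.45,0,-0.23,0,0,0,-0.7],[-0.92,0,-0.41,0,0,0,-0.7],[-1.4,0,-0.56,0,0,0,-0.7],[-1.9,0,-0.65,0,0,0,-0.7],[-2.38,0,-0.69,0,0,0,-0.7]]}}

```text
clock: 9.95
position: [0.4602, 0.0006, 0.1098]
tool_rot: [3.138, -0.001, 1.593]
force: [3.4, 3.9, 2.9]
grip_width: 0.0215
finger_force: 22.5
```

Call:
{"method": "play_rows", "body": {"motion": [[-0.5,0,0.02,0,0,0,-0.7],[-1.0,0,0.08,0,0,0,-0.7],[-1.5,0,0.2,0,0,0,-0.7],[-2.0,0,0.35,0,0,0,-0.7],[-2.05,0,0.38,0,0,0,-0.7]]}}

```text
clock: 10.45
position: [0.4606, -0.0207, 0.1057]
tool_rot: [3.138, 0.0, 1.592]
force: [4.5, -0.4, 10.4]
grip_width: 0.0214
finger_force: 23.3
```

```bash
python3 -c "
from h import *
s=observe();print(s['clock'],s['position'],s['tool_rot'],s['force'],s['grip_width'],s['finger_force'])
f=.541+1.42; print('handle expected offset: y,z', .0416+.05*(np.cos(f)-np.cos(.541)), .0855+.05*(np.sin(f)-np.sin(.541)))"
```

```text
10.45 [ 0.46062792 -0.02074557  0.10574157] [3.13813120e+00 1.98509279e-05 1.59233983e+00] [ 4.4926217  -0.38715688 10.39913748] 0.0214322649176814 23.276171386241913
handle expected offset: y,z -0.02027854515162148 0.10599190816786747
```

At the stop. Release and rise.

Call:
{"method": "play_rows", "body": {"motion": [[0,0,0,0,0,0,-0.4],[0,0,0,0,0,0,-0.1],[0,0,0,0,0,0,0.0],[0,0,0,0,0,0,0.0],[0,0,-0.5,0,0,0,0.0]]}}

```text
clock: 10.95
position: [0.4587, -0.0202, 0.1093]
tool_rot: [-3.14, -0.0, 1.594]
force: [-1.0, 0.2, 0.9]
grip_width: 0.0429
finger_force: 0.0
```

Call:
{"method": "play_rows", "body": {"motion": [[0,0,-3,0,0,0,0],[0,0,-6.5,0,0,0,0],[0,0,-10,0,0,0,0],[0,0,-13.5,0,0,0,-0.5],[0,0,-17,0,0,0,-1]]}}

```text
clock: 11.45
position: [0.4587, -0.0201, 0.2814]
tool_rot: [3.142, -0.0, 1.594]
force: [-0.0, -0.2, -0.5]
grip_width: 0.0145
finger_force: 0.0
```

```bash
sed -i 's/O=np.array(\[.572,.035\])/O=np.array([.574,.035])/' h.py; python3 -c "
from h import *
s=observe();print(s['clock'],s['position'],s['tool_rot'],s['force'],s['grip_width'],s['finger_force'])
print(rows(ch(0,.165,.28),1.593),rows(ch(0,.165,.2),1.593))
p,d=grab('scene'); q,dq=grab('top'); P=cloud('scene',d); print('top of lid z',[P[v,u].round(3) for u,v in ((150,213),(200,226),(238,236))])
print(proj('scene',np.array([ch(-.115,-.066,.156),ch(-.115,-.053,.124),ch(0,.127,.225),ch(.1,.127,.225),ch(-.1,.127,.225)])).round(0))
cv2.imwrite('pics/c6.png',np.hstack([cv2.resize(p[150:330,130:330],None,fx=2,fy=2),cv2.resize(q[130:310,130:310],None,fx=2,fy=2)])[...,::-1])"
```

```text
11.45 [ 0.45873139 -0.02014162  0.28142438] [ 3.14151706e+00 -1.56178938e-04  1.59405866e+00] [-0.0147334  -0.18064345 -0.53499948] 0.014478782641162632 0.0
[ 2.1745e+01  1.1666e+01  1.4700e-01  0.0000e+00 -0.0000e+00  1.0000e-03] [ 2.1743e+01  1.1666e+01  8.1470e+00  0.0000e+00 -0.0000e+00  1.0000e-03]
top of lid z [array([0.657, 0.163, 0.225]), array([0.553, 0.161, 0.226]), array([0.479, 0.159, 0.227])]
[[313. 227.]
 [310. 245.]
 [190. 224.]
 [143. 212.]
 [242. 238.]]
```

View pics/c6.png

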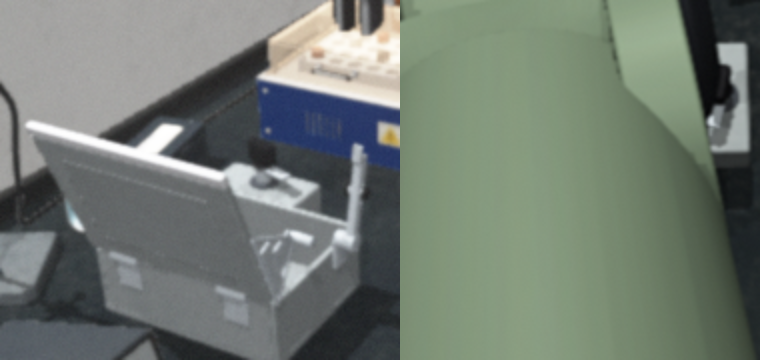

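The stay leans upright at its stop (crop (358,150), predicted end (313,227) px against (309,225) seen). The lid edge is measured at z 0.226, as expected. Going behind the lid next.

Call:
{"method": "play_rows", "body": {"motion": [[3,2,0,0,0,0,-1],[7,4,0,0,0,0,-1],[11,6,0,0,0,0,-1],[15,8,0,0,0,0,-1],[19,10,0,0,0,0,-1]]}}

```text
clock: 12.05
position: [0.5551, 0.1736, 0.2794]
tool_rot: [-3.141, 0.0, 1.594]
force: [-0.1, -0.3, 0.3]
grip_width: 0.0003
finger_force: 0.0
```

Call:
{"method": "play_rows", "body": {"motion": [[2.7,1.7,0,0,0,0,-1],[2.7,1.7,2,0,0,0,-1],[2.7,1.7,5,0,0,0,-1],[2.7,1.7,7,0,0,0,-1],[2.7,1.7,7.5,0,0,0,-1]]}}

```text
clock: 12.55
position: [0.57, 0.1989, 0.2023]
tool_rot: [-3.138, 0.001, 1.594]
force: [-0.3, 0.4, 0.5]
grip_width: 0.0001
finger_force: 0.0
```

```bash
python3 -c "
from h import *
s=observe();print(s['clock'],s['position'],s['tool_rot'],s['force'],s['qpos'].round(2))
b=(s['position'],s['tool_rot'])
r=.135
for t in np.r_[1.9,1.8:-.01:-.1]:
  k=np.array([np.sin(t),np.cos(t)])*.004
  if t>1.57: y=.075-.16*np.cos(t)+k[0]; z=.209
  else: y=.075-r*np.cos(t)+k[0]; z=.074+r*np.sin(t)+k[1]
  print(round(t,1),rows(ch(0,y+.011,z),1.593,b)[:3].round(2))
"
```

```text
12.55 [0.56996757 0.19893721 0.2023242 ] [-3.13805073e+00  1.07395887e-03  1.59420479e+00] [-0.26718804  0.35891359  0.49495155] [-0.1   0.56 -0.49  1.67  0.3   1.   -0.67]
1.9 [-2.25  0.03 -0.66]
1.8 [-3.78  0.03 -0.66]
1.7 [-5.34  0.03 -0.66]
1.6 [-6.93  0.03 -0.66]
1.5 [-8.36  0.02 -0.65]
1.4 [-9.7   0.02 -0.53]
1.3 [-11.02   0.02  -0.27]
1.2 [-12.32   0.02   0.12]
1.1 [-13.56   0.02   0.63]
1.0 [-14.76   0.03   1.27]
0.9 [-15.88   0.03   2.03]
0.8 [-16.91   0.03   2.89]
0.7 [-17.86   0.03   3.85]
0.6 [-18.71   0.03   4.9 ]
0.5 [-19.45   0.04   6.03]
0.4 [-20.07   0.04   7.23]
0.3 [-20.57   0.04   8.48]
0.2 [-20.94   0.05   9.78]
0.1 [-21.18   0.05  11.11]
-0.0 [-21.28   0.06  12.46]
```

Call:
{"method": "play_rows", "body": {"motion": [[-1.0,0,-0.6,0,0,0,-1],[-2.0,0,-0.66,0,0,0,-1],[-2.8,0,-0.66,0,0,0,-1],[-3.8,0,-0.66,0,0,0,-1],[-5.0,0,-0.66,0,0,0,-1]]}}

```text
clock: 13.05
position: [0.5725, 0.1487, 0.2118]
tool_rot: [3.141, -0.0, 1.594]
force: [-0.1, 2.0, 0.9]
grip_width: -0.0001
finger_force: 1.1
```

Call:
{"method": "play_rows", "body": {"motion": [[-1.1,0,0,0,0,0,-1],[-2.2,0,0,0,0,0,-1],[-3.3,0,0,0,0,0,-1],[-4.4,0,0.1,0,0,0,-1],[-5.5,0,0.3,0,0,0,-1]]}}

```text
clock: 13.55
position: [0.5736, 0.0934, 0.2081]
tool_rot: [-3.142, 0.0, 1.594]
force: [0.1, 1.0, 1.2]
grip_width: 0.0
finger_force: 0.9
```

```bash
python3 -c "
from h import *
s=observe();print(s['clock'],s['position'],s['tool_rot'],s['force'],s['qpos'].round(2))
p,d=grab('scene'); P=cloud('scene',d)
cv2.imwrite('pics/c7.png',cv2.resize(p[130:330,130:350],None,fx=2,fy=2)[...,::-1])"
```

```text
13.55 [0.57355377 0.09343153 0.20806766] [-3.14158697e+00  3.10310474e-05  1.59375456e+00] [0.09474813 1.03100471 1.23413331] [ 0.08  0.51 -0.49  1.73  0.28  0.97 -0.49]
```

View pics/c7.png

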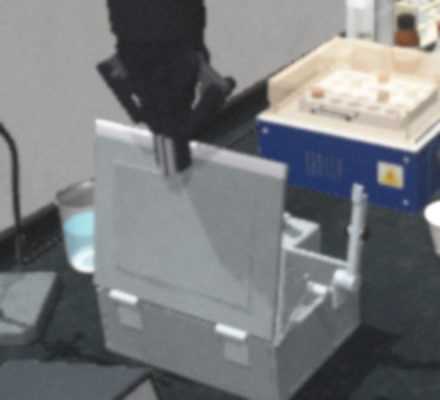

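The finger behind the edge has pushed the lid just past upright. Following the arc down.

Call:
{"method": "play_rows", "body": {"motion": [[-0.9,0,0.3,0,0,0,-1],[-1.8,0,0.65,0,0,0,-1],[-3.0,0,1.2,0,0,0,-1],[-4.2,0,1.8,0,0,0,-1],[-5.4,0,2.6,0,0,0,-1]]}}

```text
clock: 14.1
position: [0.5747, 0.0392, 0.1815]
tool_rot: [-3.141, 0.0, 1.594]
force: [-0.2, 1.3, -0.9]
grip_width: -0.0001
finger_force: 0.7
```

Call:
{"method": "play_rows", "body": {"motion": [[-0.9,0,0.8,0,0,0,-1],[-1.8,0,1.7,0,0,0,-1],[-2.6,0,2.6,0,0,0,-1],[-3.2,0,3.5,0,0,0,-1],[-3.7,0,4.3,0,0,0,-1]]}}

```text
clock: 14.6
position: [0.5755, 0.0029, 0.1382]
tool_rot: [-3.141, 0.0, 1.594]
force: [0.4, -0.1, 0.4]
grip_width: -0.0001
finger_force: 0.5
```

Call:
{"method": "play_rows", "body": {"motion": [[-0.4,0,0.9,0,0,0,-1],[-0.7,0,1.7,0,0,0,-1],[-1.0,0,2.4,0,0,0,-1],[-1.2,0,3.1,0,0,0,-1],[-1.4,0,3.8,0,0,0,-1]]}}

```text
clock: 15.1
position: [0.576, -0.0105, 0.1006]
tool_rot: [3.142, -0.0, 1.594]
force: [-0.6, 0.8, -0.4]
grip_width: 0.0001
finger_force: 0.4
```

```bash
python3 -c "
from h import *
s=observe();print(s['clock'],s['position'],s['tool_rot'],s['force'])
print(rows(ch(0,-.049,.078),1.593))"
```

```text
15.1 [ 0.57596145 -0.0105433   0.10059856] [ 3.14157127e+00 -1.55285406e-04  1.59399392e+00] [-0.58379555  0.75268209 -0.36890485]
[-3.43e-01 -9.40e-02  2.26e+00  0.00e+00 -0.00e+00  1.00e-03]
```

Call:
{"method": "play_rows", "body": {"motion": [[-0.1,0,0.6,0,0,0,-1],[-0.2,0,1.1,0,0,0,-1],[-0.3,0,1.5,0,0,0,-1],[-0.3,0,1.8,0,0,0,-1],[-0.3,0,2.0,0,0,0,-1]]}}

```text
clock: 15.6
position: [0.576, -0.0137, 0.0809]
tool_rot: [-3.142, 0.0, 1.594]
force: [-0.1, -0.8, 0.4]
grip_width: 0.0001
finger_force: 0.4
```

Call:
{"method": "play_rows", "body": {"motion": [[0,0,0.1,0,0,0,-1],[0,0,0.2,0,0,0,-1],[0,0,0.3,0,0,0,-1],[0,0,0.3,0,0,0,-1],[0,0,0.3,0,0,0,-1]]}}

```text
clock: 16.1
position: [0.5761, -0.0135, 0.0782]
tool_rot: [3.142, -0.0, 1.594]
force: [0.0, -0.3, -0.4]
grip_width: -0.0001
finger_force: 0.0
```

Call:
{"method": "play_rows", "body": {"motion": [[0,0,0.1,0,0,0,-1],[0,0,0.15,0,0,0,-1],[0,0,0.2,0,0,0,-1],[0,0,0.2,0,0,0,-1],[0,0,0.2,0,0,0,-1]]}}

```text
clock: 16.6
position: [0.5763, -0.0135, 0.0776]
tool_rot: [3.141, 0.001, 1.594]
force: [-9.0, -1.4, 27.5]
grip_width: -0.0003
finger_force: 14.3
```

```bash
python3 -c "
from h import *
s=observe();print(s['clock'],s['position'],s['tool_rot'],s['force'])
p,d=grab('scene'); P=cloud('scene',d)
print(proj('scene',np.array([ch(-.1,-.085,.078),ch(.1,-.085,.078),ch(-.1,.075,.078),ch(0.035,-.112,.112)])).round(0))
cv2.imwrite('pics/c8.png',cv2.resize(p[180:330,150:330],None,fx=3,fy=3)[...,::-1])"
```

```text
16.6 [ 0.57633237 -0.01354428  0.07759859] [3.14059261e+00 5.22769225e-04 1.59365044e+00] [-8.9833212  -1.35095462 27.54803684]
[[312. 256.]
 [228. 234.]
 [267. 299.]
 [260. 221.]]
```

View pics/c8.png

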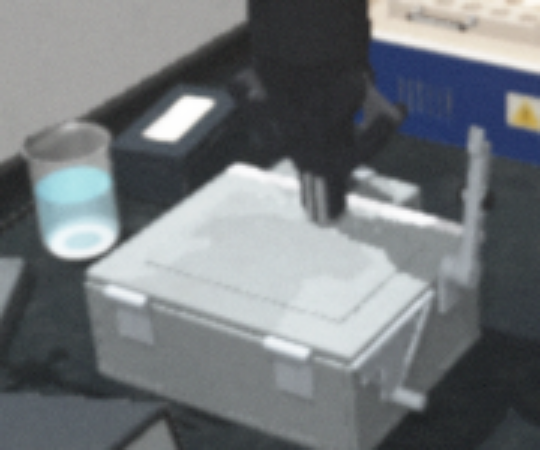

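The lid is level and shut (firm contact at 0.0776). Rising, and working out the knob angle from the first top picture.

Call:
{"method": "play_rows", "body": {"motion": [[0,0,-1,0,0,0,-1],[0,0,-4,0,0,0,-1],[0,0,-7,0,0,0,-0.6],[0,0,-9.5,0,0,0,-0.3],[0,0,-10,0,0,0,-0.1]]}}

```text
clock: 17.15
position: [0.5772, -0.0134, 0.179]
tool_rot: [3.138, 0.0, 1.594]
force: [-0.1, 0.6, 0.0]
grip_width: 0.0382
finger_force: 0.0
```

```bash
python3 -c "
from h import *
s=observe();print(s['clock'],s['position'],s['tool_rot'],s['qpos'].round(2),s['grip_width'])
A=ch(.035,-.112,0); p=cv2.imread('pics/top0.png'); d=np.load('pics/top0.npy'); P=cloud('top',d)
sub=np.zeros(d.shape,bool); sub[155:200,278:302]=1
b=sub&(P[...,2]>.1); q=P[b]; print('bar top pts',len(q),q.mean(0).round(4),'expected',A)
c=q[:,:2]-q[:,:2].mean(0); w,V=np.linalg.eigh(c.T@c); print('bar dir',np.degrees(np.arctan2(V[1,1],V[0,1])),'ext',np.ptp(c@V,0))
t,_=onplane('top',(286.8,193.1),.082); v=t[:2]-A[:2]; print('tongue tip',t,'len',np.hypot(*v),'world ang',np.arctan2(v[1],v[0]),'q',2.921-(np.arctan2(v[1],v[0])%6.283-YAW))
"
```

```text
17.15 [ 0.57721087 -0.01341206  0.17904294] [3.13769038e+00 1.99621175e-05 1.59368735e+00] [ 0.25  0.54 -0.47  1.77  0.3   0.9  -0.32] 0.03824355604105795
bar top pts 138 [ 0.5983 -0.0767  0.141 ] expected [ 0.61149981 -0.07618797  0.        ]
bar dir -176.76865377952328 ext [0.01817854 0.29457736]
tongue tip [ 0.57566808 -0.06801355  0.082     ] len 0.036752337197279425 world ang 2.917297689083059 q 0.02610231091694093
```

```bash
python3 -c "
from h import *
p=cv2.imread('pics/top0.png'); d=np.load('pics/top0.npy'); P=cloud('top',d)
sub=np.zeros(d.shape,bool); sub[155:200,278:302]=1
b=sub&(P[...,2]>.105)&(P[...,2]<.118)
q=P[b]; c=q[:,:2]-q[:,:2].mean(0); w,V=np.linalg.eigh(c.T@c); print(len(q),q.mean(0).round(4),np.arctan2(V[1,1],V[0,1])%np.pi,'ext',np.ptp(c@V,0))
A=ch(.035,-.112,0)
for y in (2.9,): print(rows(np.r_[A[:2],.16],y),rows(np.r_[A[:2],.086],y))"
```

```text
124 [ 0.6088 -0.076   0.1112] 2.908556741383228 ext [0.0121168  0.03374891]
[-6.354e+00  3.277e+00  1.917e+00  3.000e-03  3.000e-03 -1.306e+00] [-6.354e+00  3.248e+00  9.317e+00  3.000e-03  3.000e-03 -1.306e+00]
```

The bar measures 12 x 34 mm, centred at (0.609,-0.076), pointing at 2.909 rad, so q ≈ 0.03. Going above it.

Call:
{"method": "play_rows", "body": {"motion": [[-1.3,0.6,0,0,0,-0.14,-0.1],[-2.6,1.2,0,0,0,-0.28,-0.1],[-3.9,1.8,0,0,0,-0.42,-0.1],[-5.2,2.5,0,0,0,-0.56,-0.1],[-6.3,3.15,0,0,0,-0.7,-0.1]]}}

```text
clock: 17.65
position: [0.609, -0.0766, 0.1757]
tool_rot: [-3.141, -0.0, 2.299]
force: [-0.3, 0.2, 0.5]
grip_width: 0.0386
finger_force: 0.0
```

Call:
{"method": "play_rows", "body": {"motion": [[0,0,0.5,0,0,-0.14,-0.1],[0,0,1,0,0,-0.28,-0.1],[0,0,1.5,0,0,-0.42,-0.1],[0,0,1.5,0,0,-0.56,-0.1],[0,0,1.5,0,0,-0.615,-0.1]]}}

```text
clock: 18.15
position: [0.6087, -0.0759, 0.1604]
tool_rot: [3.141, -0.001, 2.914]
force: [-0.0, 1.2, -0.3]
grip_width: 0.0387
finger_force: 0.0
```

```bash
python3 -c "
from h import *
s=observe();print(s['clock'],s['position'],s['tool_rot'],s['qpos'].round(2),s['grip_width'])
print(rows([.61,-.076,.087],2.909))"
```

```text
18.15 [ 0.6086527  -0.07588533  0.16041465] [ 3.14130142e+00 -1.03218967e-03  2.91427308e+00] [ 0.53  0.69 -0.76  1.67  0.54  1.01  0.92] 0.0386927304615847
[-1.410e-01  1.700e-02  7.341e+00  0.000e+00 -1.000e-03  5.000e-03]
```

Call:
{"method": "play_rows", "body": {"motion": [[0,0,2,0,0,0,-0.1],[-0.1,0,4,0,0,0,-0.1],[-0.1,0,6,0,0,0,-0.1],[-0.1,0,7,0,0,0,-0.1],[-0.1,0,7.2,0,0,0,-0.1]], "squeeze": 60}}

```text
clock: 18.65
position: [0.6093, -0.076, 0.088]
tool_rot: [-3.142, -0.002, 2.909]
force: [-0.1, -0.1, -0.1]
grip_width: 0.0385
finger_force: 0.0
```

Call:
{"method": "play_rows", "body": {"motion": [[0,0,0,0,0,0,-0.4],[0,0,0,0,0,0,-0.6],[0,0,0,0,0,0,-0.8],[0,0,0,0,0,0,-1],[0,0,0,0,0,0,-1]]}}

```text
clock: 19.15
position: [0.6106, -0.0754, 0.0902]
tool_rot: [3.141, 0.002, 2.909]
force: [-0.0, 3.1, 7.4]
grip_width: 0.0107
finger_force: 59.3
```

```bash
python3 -c "
from h import *
s=observe();print(s['clock'],s['position'],s['tool_rot'],s['force'],s['moment'],s['grip_width'],s['finger_force'])"
```

```text
19.15 [ 0.61056803 -0.07542725  0.09024017] [3.14070530e+00 1.52392740e-03 2.90917234e+00] [-0.04622262  3.12122706  7.3608258 ] [0.73348936 0.22493914 0.01032932] 0.010743585311260634 59.34049665927887
```

Gripped (about 11–12 mm). Turning clockwise.

Call:
{"method": "play_rows", "body": {"motion": [[0,0,-0.1,0,0,0.08,-1],[0,0,-0.1,0,0,0.18,-1],[0,0,-0.1,0,0,0.28,-1],[0,0,-0.1,0,0,0.38,-1],[0,0,-0.1,0,0,0.48,-1]]}}

```text
clock: 19.65
position: [0.6106, -0.075, 0.0904]
tool_rot: [3.139, 0.0, 2.425]
force: [6.3, 6.6, -9.8]
grip_width: 0.0107
finger_force: 59.7
```

Call:
{"method": "play_rows", "body": {"motion": [[0,0,0,0,0,0.1,-1],[0,0,0,0,0,0.2,-1],[0,0,0,0,0,0.3,-1],[0,0,0,0,0,0.4,-1],[0,0,0,0,0,0.5,-1]]}}

```text
clock: 20.15
position: [0.6111, -0.0746, 0.0904]
tool_rot: [3.138, -0.001, 1.926]
force: [9.7, 7.9, -12.5]
grip_width: 0.011
finger_force: 59.4
```

Call:
{"method": "play_rows", "body": {"motion": [[0,0,0,0,0,0.1,-1],[0,0,0,0,0,0.2,-1],[0,0,0,0,0,0.3,-1],[0,0,0,0,0,0.34,-1],[0,0,0,0,0,0.34,-1]]}}

```text
clock: 20.65
position: [0.6115, -0.0744, 0.0904]
tool_rot: [3.138, -0.002, 1.588]
force: [10.9, 7.3, -13.8]
grip_width: 0.011
finger_force: 59.1
```

```bash
python3 -c "
from h import *
s=observe();print(s['clock'],s['position'],s['tool_rot'],s['force'],s['moment'],s['grip_width'],s['finger_force'])"
```

```text
20.65 [ 0.61149497 -0.0743849   0.09040303] [ 3.13826087e+00 -1.89097703e-03  1.58840591e+00] [ 10.85738139   7.28118977 -13.76293058] [ 1.49672702 -2.37653576  0.04245662] 0.011010864049077189 59.11280035972595
```

Release, rise and back off toward the robot's right side for a clear look.

Call:
{"method": "play_rows", "body": {"motion": [[0,0,0,0,0,0,-0.7],[0,0,0,0,0,0,-0.4],[0,0,0,0,0,0,-0.2],[0,0,0,0,0,0,-0.2],[0,0,-0.5,0,0,0,-0.2]]}}

```text
clock: 21.15
position: [0.6095, -0.0762, 0.0949]
tool_rot: [-3.141, -0.0, 1.589]
force: [0.1, -0.6, -0.1]
grip_width: 0.0339
finger_force: 0.0
```

Call:
{"method": "play_rows", "body": {"motion": [[0,0,-3,0,0,0,-0.2],[0,0,-6.5,0,0,0,-0.2],[0,0,-10,0,0,0,-0.2],[-3,0,-11,0,0,0,-0.2],[-7,0,-11,0,0,0,-0.2]]}}

```text
clock: 21.65
position: [0.6124, -0.1451, 0.2082]
tool_rot: [3.138, 0.0, 1.592]
force: [0.7, -1.3, -0.8]
grip_width: 0.0343
finger_force: 0.0
```

Call:
{"method": "play_rows", "body": {"motion": [[-4,-2,0,0,0,0,-0.2],[-8,-4,0,0,0,0,-0.2],[-12,-6,0,0,0,0,-0.2],[-16,-8,0,0,0,0,-0.2],[-20,-10,0,0,0,0,-0.2]]}}

```text
clock: 22.15
position: [0.5137, -0.3494, 0.2057]
tool_rot: [3.141, 0.0, 1.589]
force: [0.6, 0.5, 0.1]
grip_width: 0.0337
finger_force: 0.0
```

```bash
python3 -c "
from h import *
s=observe();print(s['clock'],s['position'],s['force'])
p,_=grab('scene'); q,d=grab('top'); P=cloud('top',d)
sub=np.zeros(d.shape,bool); sub[150:205,270:302]=1
b=sub&(P[...,2]>.105)&(P[...,2]<.118); c=P[b][:,:2]; c=c-c.mean(0); w,V=np.linalg.eigh(c.T@c); a=np.arctan2(V[1,1],V[0,1])%np.pi
print(b.sum(),'bar',a,'q',2.921-(a-YAW),'ext',np.ptp(c@V,0))
cv2.imwrite('pics/c9.png',np.hstack([cv2.resize(p[180:330,150:330],None,fx=2,fy=2),cv2.resize(q[130:280,130:320],None,fx=2,fy=2)])[...,::-1])"
```

```text
22.15 [ 0.51373658 -0.34942508  0.20571975] [0.63857686 0.54674733 0.10739162]
126 bar 1.5713771687538425 q 1.3720228312461573 ext [0.01182772 0.03266738]
```

View pics/c9.png

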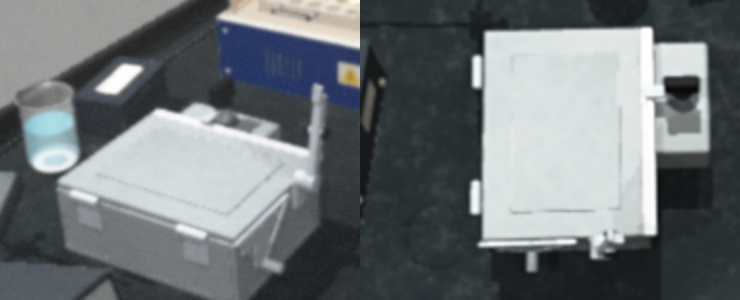

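The lid is shut, the stay leans at its stop, and the knob is at q≈1.37 (notch 1.35) with its tongue over the lid edge at crop (655,92). Handing in.

```bash
python3 -c "
from workcell import bot
print(bot.job_done())"
```

```text
the job is handed in; nothing more can be done
None
```

The crucible stands upright in the shut chest, the stay leans at its stop, and the lock knob is in its notch with the tongue over the lid. I handed the job in at about 22 s; no verdict came back.

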